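Square a base plate on the welding fixture and touch it off at three pads

TASK

Get the loose base plate ready for welding: push its free corner, the other end bearing on the brass peg, until the plate has turned flush against the blue fence, its corner still at the peg. Then take the red touch probe from its yellow rest and, with its sprung tip, touch the plate off lightly near the middle of each painted pad, white first, then yellow, then blue, resting on each for about half a second and never driving the tip all the way in. Hang the probe back upright in the middle of its rest and leave everything else alone.

Things in the scene. Friction and masses are not known exactly. Their poses are not given: they have to be found in the camera images.
- bed: Fixed steel fixture bed, 220 (x) x 260 (y) x 12 mm thick, with dark holes. Origin: centre of its underside; x points away from the robot to the fence, y left along the fence, z up. Top face at z = 12 mm. On it a blue fence bar, 200 mm long (y -100 to 100), 22 mm thick, 26 mm high above the top face, its near face at x = 70 mm.
- fence_face (a point): Middle of the fence's near face, 13 mm above the bed's top. Axes as the bed's.
- pivot_peg (a point): Centre of the top of the fixed brass pivot peg: 12 mm diameter, 18 mm high above the bed's top, at x = -24.5, y = -71 mm of the bed. The free gap between peg and fence is 88.5 mm.
- plate: Loose rust-red plate, 84 (x) x 150 (y) x 10 mm, 0.85 kg, with three aluminium bosses with painted tops. Origin: its near right lower corner, which starts just beyond the peg; x along its short side to the fence, y along its near edge to the free corner, z up. Starts turned counter-clockwise from above by 0.28 to 0.45 rad from the bed, left end off the fence. Flush: far edge along the fence's face.
- push_corner (a point): Upper edge of the plate's free corner (near left), at x = 0, y = 150, z = 10 mm of the plate. Pushing here, or on the near edge up to 30 mm from it, in the bed's x direction turns the plate; it takes 3 to 8 N, until the plate meets the fence.
- far_left (a point): Left end of the plate's far edge, half way up its thickness (x = 84, y = 150, z = 5 mm of the plate); when flush, it lies at the fence's face.
- far_right (a point): Right end of the plate's far edge (x = 84, y = 0, z = 5 mm of the plate); when flush, it lies at the fence's face, up to 4.5 mm off.
- white_pad (a point): Centre of the white pad's face, 18 mm above the plate's underside, at x = 30, y = 125 mm of the plate. All pads face up, are flat and 24 mm across.
- yellow_pad (a point): Centre of the yellow pad's face, 30 mm above the plate's underside, at x = 62, y = 75 mm of the plate.
- blue_pad (a point): Centre of the blue pad's face, 42 mm above the plate's underside, at x = 32, y = 28 mm of the plate.
- probe: Touch probe, 0.2 kg, upright in the rest. Red square grip 28 x 28 mm from 6 to 62 mm above the origin, faces along its x and y (pinch from above, 34 mm above the origin); below it a steel collar, 44 mm diameter, 6 mm thick, that bears on the rest; then a shank 14 mm in diameter, 45 mm long, and the sprung stylus with a 10 mm brass ball. Origin: centre of the collar's underside; z up.
- probe_tip (a point): Lowest point of the stylus ball, on the probe's axis 75 mm below the origin (while it is not pressed in).
- stylus (a joint): How far the stylus is pressed into the probe, m: 0 = free (sprung out), 0.015 = fully in. Spring: 1 N to start, plus 0.35 N per mm. A light touch presses it 1 to 8 mm; over 13 mm spoils the probe.
- rest: Fixed yellow probe rest, left or right of the bed: foot 85 x 70 x 10 mm; back column at x = 30 to 44 mm; two 14 mm wide prongs reach from it to x = -24 mm, with a 24 mm slot between them; tops of prongs and column 100 mm above the table. Origin: on the table under the seat; x from the open front to the column, z up. The probe lifts straight out and lowers straight in.
- rest_seat (a point): Where the probe's origin belongs in the rest: middle of the slot, at the prongs' top, 100 mm above the table.
- spray_can: Green spray can, 60 mm diameter, 130 mm high, standing on the table on the other side from the rest; origin: centre of its underside. Leave it alone.
- wrench: Steel wrench, 180 mm long, lying on the table between the robot and the bed. Leave it alone.
- nut_tray: Small plywood tray of nuts, 90 x 110 x 45 mm high, far left; origin: centre of its underside. Leave it alone.
- weld_square: Red magnetic welding square standing on a steel foot, 90 x 30 mm, 90 mm high, far right; origin: centre of its underside. Leave it alone.
Things that resemble listed ones, but are neither listed nor needed, are in the scene too. Of the things like the rest, leave any that is pink, purple or turquoise; of the rest the smaller one is meant.

How it is judged (in metres and radians):
On the way, in this order (a step that is already met when the one before it is completed fails the run):
1. the plate is turned flush against the fence, the probe still in its rest (angle between the x axis of plate and the x axis of bed, either way round below 0.035 rad and x of far_left in the frame of bed above 0.066 m and x of far_right in the frame of bed above 0.065 m and y of plate in the frame of bed between -0.105 and -0.055 m and z of plate in the frame of bed below 0.016 m and distance between probe and rest_seat below 0.012 m), for 0.2 s.
2. the probe's tip touches the white pad, within 9 mm of its middle (contact force between probe and plate above 0.6 N and distance between probe_tip and white_pad below 0.009 m and angle between the x axis of plate and the x axis of bed, either way round below 0.035 rad and x of far_left in the frame of bed above 0.066 m and x of far_right in the frame of bed above 0.065 m and y of plate in the frame of bed between -0.105 and -0.055 m and z of plate in the frame of bed below 0.016 m), for 0.1 s.
3. the probe's tip touches the yellow pad, within 9 mm of its middle (contact force between probe and plate above 0.6 N and distance between probe_tip and yellow_pad below 0.009 m and angle between the x axis of plate and the x axis of bed, either way round below 0.035 rad and x of far_left in the frame of bed above 0.066 m and x of far_right in the frame of bed above 0.065 m and y of plate in the frame of bed between -0.105 and -0.055 m and z of plate in the frame of bed below 0.016 m), for 0.1 s.
4. the probe's tip touches the blue pad, within 9 mm of its middle (contact force between probe and plate above 0.6 N and distance between probe_tip and blue_pad below 0.009 m and angle between the x axis of plate and the x axis of bed, either way round below 0.035 rad and x of far_left in the frame of bed above 0.066 m and x of far_right in the frame of bed above 0.065 m and y of plate in the frame of bed between -0.105 and -0.055 m and z of plate in the frame of bed below 0.016 m), for 0.1 s.
At the end, for the whole second after the job is handed in: Plate flat on the bed, far edge along the fence (0.035 rad; left end within 4 mm, right end 5 mm), its origin at y -105 to -55 mm of the bed; probe upright (0.06 rad) in the rest, within 10 mm of the seat and 4 mm of its height, released and still (angle between the x axis of plate and the x axis of bed, either way round below 0.035 rad and x of far_left in the frame of bed above 0.066 m and x of far_right in the frame of bed above 0.065 m and y of plate in the frame of bed between -0.105 and -0.055 m and z of plate in the frame of bed below 0.016 m and horizontal distance between probe and rest_seat below 0.01 m and height (world z) of probe between 0.096 and 0.104 m and angle between probe's own z axis and vertical below 0.06 rad and linear speed of probe below 0.02 m/s and linear speed of plate below 0.01 m/s); the robot touches nothing.
It fails at once if the spray can is moved more than 25 mm (distance of spray_can from where it was at the start of the episode above 0.025 m).
It fails at once if the wrench is moved more than 25 mm (distance of wrench from where it was at the start of the episode above 0.025 m).
It fails at once if the nut tray is moved more than 25 mm (distance of nut_tray from where it was at the start of the episode above 0.025 m).
It fails at once if the welding square is moved more than 25 mm (distance of weld_square from where it was at the start of the episode above 0.025 m).
It fails at once if the probe's stylus is driven in more than 13 mm (value of joint stylus above 0.013 m).
It also fails if it takes over 67 s, if anything falls off the work surface, if the arm or the gripper's body presses on something with over 40 N, if the wrist force passes 120 N, or if a joint passes its speed limit or range.

ROBOT

A 6-joint arm with a two-finger parallel gripper is mounted at the origin on the work surface. World frame = base frame: x ahead of the robot, y to its left, z up, the work surface at z = 0. Lengths are in mm, angles in rad, forces in N, time in s.
With the tool pointing down it reaches from about 275 to 750 mm from the base axis. Payload 10.2 kg.
Tool frame: the origin (TCP) lies between the finger pads; the fingertips stand 17 mm ahead of it and the grasp point (between the pads) lies 2 mm behind it (tips_ahead is the distance from the TCP to the fingertips, in mm); z points along the fingers, y is the line along which they close (so a half turn about z gives the same grasp; the last joint's range is limited). The gripper opens to 85 mm and grips with 20 to 120 N. Pads are 22 mm wide; open, the fingers measure 114 mm over their backs; the gripper's body (76 mm by 85 mm) begins 54 mm behind the grasp point. The pads swing forward as they close: fully open they stand 13 mm farther back than shut.
Start: joints at [-1.523, 0.313, 1.498, -0, 1.331, -0.223], TCP at [140.425, -505.877, 248.294] pointing down, gripper open.
Joint ranges: [-2.94, 2.94], [-0.97, 2.17], [0.19, 2.56], [-1.23, 4.37], [0.02, 3.11], [-2.88, 2.88]. Speed limits (rad/s): [2.39, 2.39, 3.01, 3.14, 3.14, 3.14].

INTERFACE

Orientations are given as a unit quaternion [w, x, y, z].
In Python, from rig import sense, capture, finish_job, boxes_of, tips_ahead gives the robot as it stands.
- The arm moves only by the tool drive_tool, never from a script. Its argument "commands" is text: rows parted by semicolons, each of 7 numbers parted by spaces: the shift along the world's x, y, z in units of 0.1 m (1.0 is 0.1 m), then the turn, a rotation vector about the world's x, y, z in units of pi/4 rad (1.0 is pi/4 rad), then the opening in per cent of the stroke, from 0 (shut) to 100 (fully open). A call has 1 to 20 rows; each row shifts and turns the commanded pose from where the row before left it; what a row does not reach is not made up. A row lasts 1/12 s, in which the tool goes at most 41.7 mm and 7.16 degrees, less where a joint would pass 70% of its speed; a pose out of reach is approached as far as the arm can. A call with a number of a shift or a turn outside -1 to 1 is refused whole. A call with a gripper value outside its range is refused whole. The fingers move at their own pace and stop on an object; "force" is the grip in N (left out, the last holds). Time passes only in rows, so rows that do not move let the fingers close. It gives the time, the measured TCP pose, the force, the opening and the grip force at its end, in the units of the state.
- sense(): the state, without advancing time (a new reading comes with each control period).
- capture(name): name is "side" or "top"; returns a dict with "pixels" (420x560x3 uint8, blue, green, red), "fov_y" (degrees; the focal length in pixels is half the picture's height over the tangent of half this angle, whatever the lens; pixels are square), "cx", "cy" (the principal point, pixels), "position" and "attitude" of the camera in the world. Camera axes: x right, y down, z forward; pixel columns grow to the right and rows downward; lengths in mm; the calibration is good to about 2 mm. A picture is of the moment at which its call begins. There is no depth.
- finish_job(): hands the job in; it is judged then, once.
Trained networks look in a picture, given as the dict that the camera call returned (one of the last four; its "shot" number tells which), for a name from the list of things; names that differ only in an ending like _2 or _b are one class to them, and where a whole thing is asked for, a point or a joint stands for the part that bears it (a point fixed in the world has none). Each returns a list of dicts, best first, with "confidence" (0 to 1); they miss things now and then, are a little off and sometimes report something else, mostly with a low value. They report only what shows in the picture. A call takes as long as a camera call. They do not tell look-alikes from the thing itself.
- boxes_of(picture, name): "position" ([column, row] in pixels, amid what is visible of it).
The state is a dict: "time_s": time; "joints": joint angles; "dq": joint speeds; "tau": joint torques, N m; "eef_pos": TCP position; "ee_rot": TCP orientation; "force": force on the tool from outside, world axes, zero at the start; "wrist_torque": the same for the moment, N m; "grip_width": opening from 0.0 (shut) to 1.0 (fully open); "grip_force": force on a finger pad.
Only numpy, scipy, OpenCV 4.12 (cv2) and the standard library are available. Lean on these libraries where they do the work, as an engineer would, in place of code of your own. Each camera call takes 0.05 s, during which the arm holds its last target. There are 200 camera calls.

## Working session

There is one attempt and no reset: what is moved stays moved. The work goes in short steps, Python scripts to look and compute and a tool call to move; the robot and the scene stay as the last step left them, time stands still between calls to the robot, and variables do not carry over. Pictures are saved under pics/ and viewed, at most 10 in all, crops included, and the job is handed in when it is done.

Besides the shell and the picture viewer there is one more tool, called after "Call:" as name(argument=value, ...), one argument or row to a line, values as JSON. drive_tool: Moves the arm, as the interface text tells. Shifts and turns lie within -1 to 1; 1 stands for 0.1 m of shift or pi/4 rad of turn. Its arguments: {"type":"object","properties":{"commands":{"type":"string"},"force":{"type":"number"}},"required":["commands"]}

```bash
ls; mkdir -p pics
python3 - <<'E'
from rig import *
import cv2,json
for n in ("side","top"):
    p=capture(n); cv2.imwrite(f"pics/{n}0.png",p["pixels"])
    print(n,{k:v for k,v in p.items() if k!="pixels"})
    for o in ["bed","plate","probe","rest","pivot_peg","white_pad","yellow_pad","blue_pad","push_corner","spray_can","fence_face","far_left","far_right","rest_seat","wrench"]:
        try: print(o,[([round(x) for x in b["position"]],round(b["confidence"],2)) for b in boxes_of(p,o)])
        except Exception as e: print(o,e)
print(sense(),tips_ahead)
E
```

```text
pics
side {'fov_y': 46.82425465835526, 'cx': 278.5418112607496, 'cy': 210.90443489629675, 'position': array([  292.77160114, -1076.39210331,  1069.03648713]), 'attitude': array([-0.37575367,  0.91944162, -0.10958921,  0.03776885]), 'shot': 1}
bed [([292, 207], 0.81)]
plate [([292, 191], 0.58), ([280, 275], 0.19)]
probe [([271, 248], 0.62)]
rest [([269, 355], 0.91), ([217, 296], 0.64), ([277, 276], 0.61), ([353, 376], 0.6), ([316, 306], 0.58)]
pivot_peg [([290, 205], 0.65), ([279, 275], 0.53)]
white_pad [([291, 192], 0.88)]
yellow_pad [([296, 192], 0.55)]
blue_pad [([294, 189], 0.89)]
push_corner [([290, 191], 0.8), ([291, 128], 0.4)]
spray_can [([233, 130], 0.64)]
fence_face [([291, 206], 0.74), ([293, 193], 0.52)]
far_left [([292, 194], 0.63)]
far_right [([290, 191], 0.59)]
rest_seat [([317, 303], 0.92), ([270, 356], 0.87), ([285, 278], 0.81), ([219, 297], 0.6), ([354, 375], 0.6), ([290, 205], 0.54), ([293, 192], 0.26)]
wrench [([236, 214], 0.85)]
top {'fov_y': 45.424177958688524, 'cx': 290.9361290764218, 'cy': 204.10492210199888, 'position': array([ 384.66158392, -160.33529738, 145
[... 797 characters left out ...]
1)]
{'time_s': 1.6, 'joints': array([-1.52338199e+00,  3.12911645e-01,  1.49771015e+00,  3.66581048e-05,
        1.33098277e+00, -2.23414471e-01]), 'dq': array([-0.00159007,  0.0009102 , -0.0002366 , -0.00033299, -0.00055332,
       -0.00039122]), 'tau': array([ 4.06930485e-04, -4.12154853e+01, -2.59903997e+01, -1.60438958e-04,
        4.32602983e-04, -1.45990100e-05]), 'eef_pos': array([ 140.44307964, -505.87538234,  248.28439065]), 'ee_rot': array([-4.36747216e-06,  9.90846059e-01,  1.34996617e-01,  1.82589860e-05]), 'force': array([1.04743921, 0.38725192, 0.00693467]), 'wrist_torque': array([ 0.05764435, -0.00654977,  0.0253322 ]), 'grip_force': 0.0, 'grip_width': 0.9981020191934078} 17.0
```

View pics/top0.png

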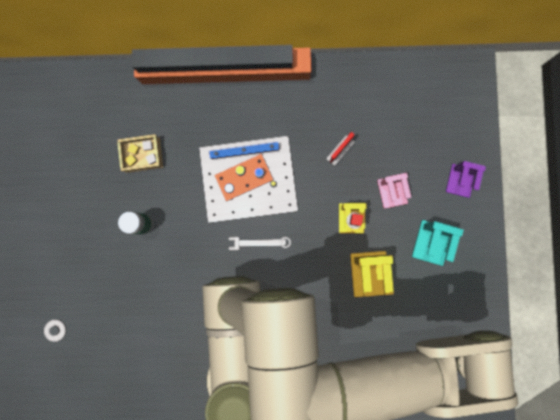

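View pics/side0.png

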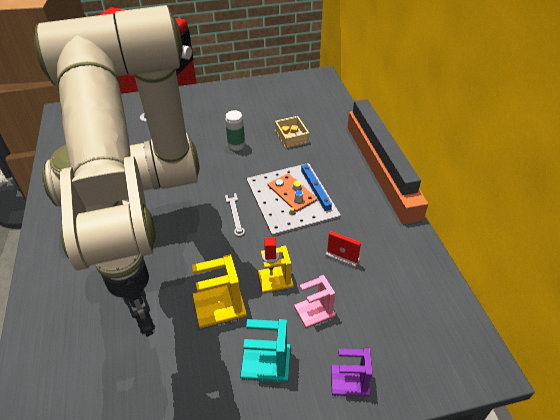

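Run:
```python
import cv2,numpy as np
a=cv2.imread("pics/top0.png")[130:230,195:375]; b=cv2.imread("pics/side0.png")[155:295,225:355]
cv2.imwrite("pics/topc.png",cv2.resize(a,None,fx=4.4,fy=4.4,interpolation=2))
cv2.imwrite("pics/sidec.png",cv2.resize(b,None,fx=4.2,fy=4.2,interpolation=2))
```

```text
(no output)
```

View pics/topc.png

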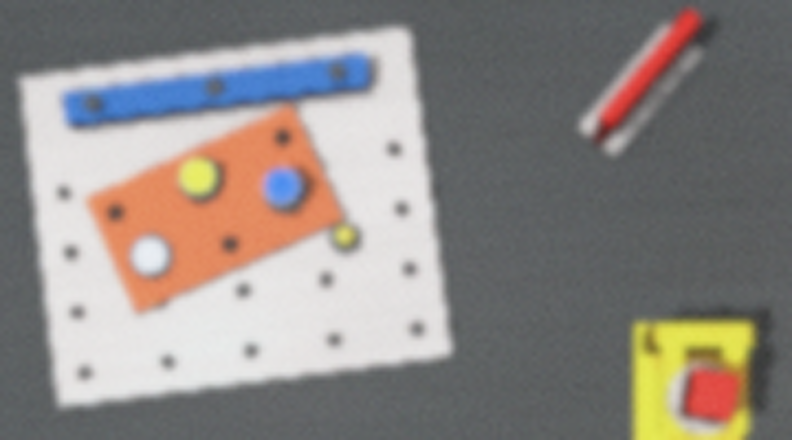

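View pics/sidec.png

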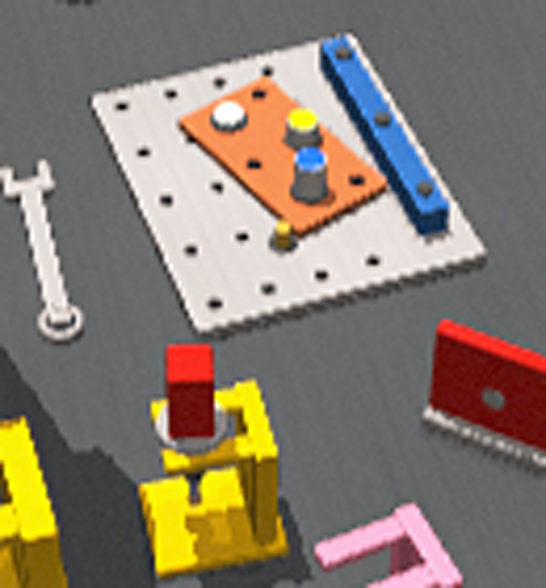

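```bash
cat > h.py <<'E'
import numpy as np
from scipy.spatial.transform import Rotation as R
from scipy.optimize import least_squares
T=dict(fov=45.424177958688524,c=(290.9361290764218,204.10492210199888),p=[384.66158392,-160.33529738,1453.71477258],q=[0.03331993,-0.69850165,0.71453083,-0.02075852])
S=dict(fov=46.82425465835526,c=(278.5418112607496,210.90443489629675),p=[292.77160114,-1076.39210331,1069.03648713],q=[-0.37575367,0.91944162,-0.10958921,0.03776885])
def proj(C,X):
    q=C["q"]; v=R.from_quat([q[1],q[2],q[3],q[0]]).inv().apply(np.atleast_2d(X)-C["p"])
    return v[:,:2]/v[:,2:]*210/np.tan(np.radians(C["fov"])/2)+C["c"]
def unc(P,s,o): return (np.array(P,float)+.5)/s-.5+o
def pose(L,v):
    L=np.array(L,float); c,s=np.cos(v[3]),np.sin(v[3])
    return np.c_[v[0]+c*L[:,0]-s*L[:,1],v[1]+s*L[:,0]+c*L[:,1],v[2]+L[:,2]]
def fit(L,pt,ps,v0,zfix=None):
    def f(v):
        w=np.array(v); 
        if zfix is not None: w[2]=zfix
        X=pose(L,w); r=[]
        if pt is not None: r.append(proj(T,X)-pt)
        if ps is not None: r.append(proj(S,X)-ps)
        return np.concatenate(r).ravel()
    s=least_squares(f,v0,x_scale=[10,10,10,.1]); return s.x,np.sqrt(np.mean(s.fun**2))
def tri(pt,ps):
    f=lambda X:np.concatenate([proj(T,X)[0]-pt,proj(S,X)[0]-ps]); s=least_squares(f,[450,-100,50]); return s.x,np.abs(s.fun).max()
E
python3 - <<'E'
from h import *
np.set_printoptions(precision=2,suppress=True)
t=lambda P:unc(P,4.4,(195,130)); s=lambda P:unc(P,4.2,(225,155))
L=[(110,130,12),(110,-130,12),(-110,-130,12),(-110,130,12)]
pt=t([(20,75),(410,27),(452,355),(58,408)]);ps=s([(348,36),(485,252),(200,327),(93,98)])
for n,a in (("both",(pt,ps,None)),("top",(pt,None,0)),("side",(None,ps,0))): print(n,*fit(L,a[0],a[1],[450,-70,0,.1],a[2]))
bed=fit(L,pt,ps,[450,-70,0,.1],0)[0]; bed[2]=0
LP=[(84,150,10),(84,0,10),(0,0,10),(0,150,10)]
pt=t([(88,200),(293,103),(345,218),(138,313)]);ps=s([(265,78),(387,183),(300,235),(180,125)])
for n,a in (("both",(pt,ps,None)),("top",(pt,None,12)),("side",(None,ps,12))): print("plate",n,*fit(L=LP,pt=a[0],ps=a[1],v0=[420,-100,12,.4],zfix=a[2]))
for n,a,b in [("white",(150,256),(229,116)),("yel",(199,177),(302,121)),("blue",(284,186),(312,160)),("peg",(345,236),(283,228)),("griptop",(714,394),(190,361))]:
    print(n,*tri(t([a])[0],s([b])[0]))
print("peg",pose([(-24.5,-71,30)],bed))
E
```

```text
both [571.97 -12.86   2.42   0.11] 0.5547442098237505
top [572.65 -13.01 -27.56   0.1 ] 0.24299323013156077
side [572.21  -9.7    3.56   0.11] 0.6377293796891265
plate both [567.5  -87.14  11.5    0.41] 0.35077719379686084
plate top [567.81 -87.38  12.     0.41] 0.2964817158999502
plate side [566.96 -87.32  12.     0.41] 0.3709388300280542
white [545.04  40.89  28.89] 0.03967340483370663
yel [593.49   6.55  43.5 ] 0.19555712888518428
blue [585.11 -49.41  56.71] 0.08038793762057139
peg [554.71 -86.37  30.79] 0.0795231912785539
griptop [ 440.83 -306.78  164.54] 0.08758923412580089
peg [[555.56 -85.18  30.  ]]
```

Call:
drive_tool(
  commands=".211 .339 0 0 0 -.0132 0;.211 .339 0 0 0 -.0132 0;.211 .339 0 0 0 -.0132 0;.211 .339 0 0 0 -.0132 0;.211 .339 0 0 0 -.0132 0;.211 .339 0 0 0 -.0132 0;.211 .339 0 0 0 -.0132 0;.211 .339 0 0 0 -.0132 0;.211 .339 0 0 0 -.0132 0;.211 .339 0 0 0 -.0132 0;.211 .339 0 0 0 -.0132 0;.211 .339 0 0 0 -.0132 0;.211 .339 0 0 0 -.0132 0;.211 .339 0 0 0 -.0132 0;.211 .339 0 0 0 -.0132 0;.211 .339 0 0 0 -.0132 0",
  force=40,
)

```text
time_s: 2.93
eef_pos: [478.7, 38.7, 248.4]
ee_rot: [0.0, 0.999, 0.052, 0.0]
force: [0.3, -1.4, 0.7]
grip_width: -0.004
grip_force: 0.0
```

Call:
drive_tool(
  commands="0 -.01 -.4 0 0 0 0;0 -.01 -.4 0 0 0 0;0 -.01 -.4 0 0 0 0;0 0 -.4 0 0 0 0;0 0 -.4 0 0 0 0;0 0 -.15 0 0 0 0;0 0 0 0 0 0 0;0 0 0 0 0 0 0",
)

```text
time_s: 3.6
eef_pos: [477.8, 33.6, 32.7]
ee_rot: [-0.0, 0.999, 0.052, -0.001]
force: [-0.3, -0.1, 0.3]
grip_width: -0.001
grip_force: 0.0
```

Run:
```python
from rig import *
import cv2
p=capture("side"); cv2.imwrite("pics/s1.png",cv2.resize(p["pixels"][150:270,220:360],None,fx=4.2,fy=4.2,interpolation=2))
print(sense()["eef_pos"],sense()["force"])
```

```text
[478.13722287  33.49881707  33.21423031] [1.25238052 0.29710953 0.71769007]
```

View pics/s1.png

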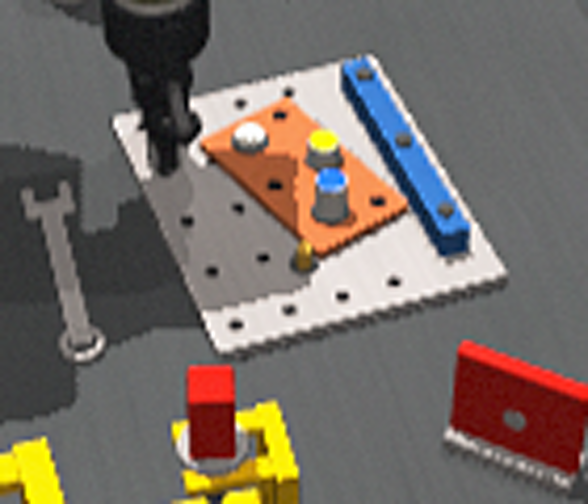

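Call:
drive_tool(
  commands=".05 .005 0 0 0 0 0;.05 .005 0 0 0 0 0;.04 .004 0 0 0 0 0;.04 .004 0 0 0 0 0;.04 .004 0 0 0 0 0;.04 .004 0 0 0 0 0;.04 .004 0 0 0 0 0;.04 .004 0 0 0 0 0;.04 .004 0 0 0 0 0;.04 .004 0 0 0 0 0;.04 .004 0 0 0 0 0;.04 .004 0 0 0 0 0;.03 .003 0 0 0 0 0;.02 .002 0 0 0 0 0",
)

```text
time_s: 4.82
eef_pos: [532.2, 39.6, 32.8]
ee_rot: [-0.001, 0.999, 0.053, -0.002]
force: [-5.5, 3.1, 2.1]
grip_width: 0.003
grip_force: 2.5
```

Call:
drive_tool(
  commands=".02 .002 0 0 0 0 0;.02 .002 0 0 0 0 0;.015 .002 0 0 0 0 0;.01 .001 0 0 0 0 0;.01 .001 0 0 0 0 0",
)

```text
time_s: 5.23
eef_pos: [539.6, 40.4, 32.8]
ee_rot: [-0.001, 0.999, 0.053, -0.002]
force: [-5.2, 3.2, 2.2]
grip_width: 0.001
grip_force: 2.4
```

Call:
drive_tool(
  commands=".01 .001 0 0 0 0 0;.01 .001 0 0 0 0 0",
)

```text
time_s: 5.4
eef_pos: [541.6, 40.6, 32.8]
ee_rot: [-0.0, 0.999, 0.053, -0.002]
force: [-4.7, 3.0, 0.6]
grip_width: 0.003
grip_force: 2.3
```

Call:
drive_tool(
  commands=".01 .001 0 0 0 0 0;.01 .001 0 0 0 0 0",
)

```text
time_s: 5.57
eef_pos: [542.3, 40.7, 32.7]
ee_rot: [-0.001, 0.999, 0.053, -0.004]
force: [-15.8, 0.1, 9.1]
grip_width: -0.0
grip_force: 7.7
```

Call:
drive_tool(
  commands=".005 0 0 0 0 0 0;0 0 0 0 0 0 0;0 0 0 0 0 0 0;0 0 0 0 0 0 0",
)

```text
time_s: 5.9
eef_pos: [542.3, 40.7, 32.7]
ee_rot: [-0.001, 0.999, 0.053, -0.004]
force: [-13.8, 1.3, 7.9]
grip_width: 0.0
grip_force: 7.1
```

Run:
```python
from rig import *
import cv2
p=capture("side"); cv2.imwrite("pics/s2.png",cv2.resize(p["pixels"][165:240,245:345],None,fx=7,fy=7,interpolation=2))
print(sense()["eef_pos"],sense()["force"])
```

```text
[542.32794817  40.67411138  32.71827827] [-14.57490955   0.73803286   8.82131695]
```

View pics/s2.png

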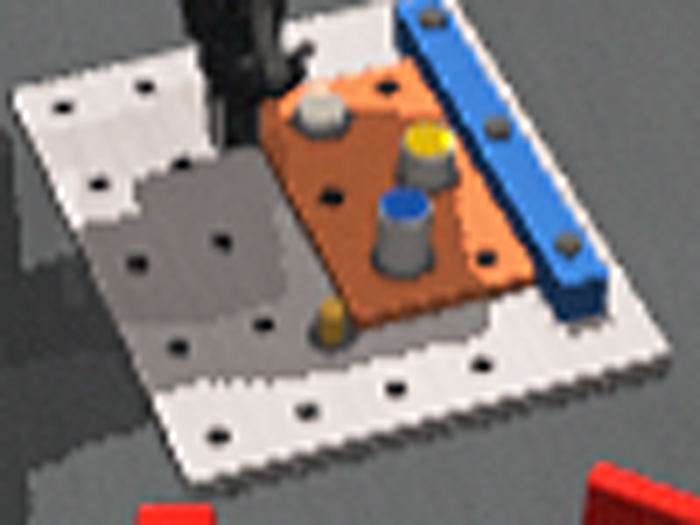

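Call:
drive_tool(
  commands="-.1 -.01 0 0 0 0 0;-.2 -.02 0 0 0 0 0;0 0 .3 0 0 0 0;0 0 .4 0 0 0 0;0 0 .4 0 0 0 0;0 0 .4 0 0 0 0;0 0 .4 0 0 0 0;-.07 -.38 0 0 0 0 0;-.07 -.38 0 0 0 0 0;-.07 -.38 0 0 0 0 0;-.07 -.38 0 0 0 0 0;-.07 -.38 0 0 0 0 100;-.07 -.38 0 0 0 0 100;-.07 -.38 0 0 0 0 100;-.08 -.38 0 0 0 0 100;-.08 -.38 0 0 0 0 100",
)

```text
time_s: 7.28
eef_pos: [449.5, -306.7, 223.4]
ee_rot: [0.0, 0.999, 0.052, 0.0]
force: [1.3, 0.4, -0.4]
grip_width: 0.708
grip_force: 0.0
```

Run:
```python
from h import *
from rig import *
import cv2
np.set_printoptions(precision=2,suppress=True)
def back(C,uv,z):
    return least_squares(lambda v:proj(C,[v[0],v[1],z])[0]-uv,[450,-300]).x
s=lambda P:unc(P,4.2,(225,155))
A=[back(S,u,10) for u in s([(145,487),(160,562),(287,545)])]
print(A,"yaw from edges",np.degrees(np.arctan2(*(A[0]-A[1])[::-1]))-90,np.degrees(np.arctan2(*(A[2]-A[1])[::-1])))
for n,C in (("top",T),("side",S)):
    p=capture(n); cv2.imwrite(f"pics/{n}3.png",p["pixels"])
im=cv2.imread("pics/top3.png")
a=im[130:230,195:375]
cv2.imwrite("pics/top3c.png",cv2.resize(a,None,fx=4.4,fy=4.4,interpolation=2))
i0=cv2.imread("pics/top0.png").astype(int); b,g,r=[i0[...,k] for k in range(3)]
def rect(m,lo,hi,z):
    m=m.astype(np.uint8); m[:lo[1]]=0;m[hi[1]:]=0;m[:,:lo[0]]=0;m[:,hi[0]:]=0
    q=cv2.boxPoints(cv2.minAreaRect(cv2.findNonZero(m)))
    W=np.array([back(T,u,z) for u in q]); print(q.tolist(),W.mean(0),[np.degrees(np.arctan2(*(W[(k+1)%4]-W[k])[::-1])) for k in range(2)],np.linalg.norm(W[1]-W[0]),np.linalg.norm(W[2]-W[1]))
rect((r>180)&(g<90)&(b<90),(335,200),(375,240),162)
rect((r>150)&(g>130)&(b<110),(335,195),(375,240),50)
```

```text
[array([ 413.97, -273.71]), array([ 411.19, -333.73]), array([ 492.04, -340.2 ])] yaw from edges -2.649148175261601 -4.576560852960317
[[350.3846130371094, 223.07693481445312], [352.3077087402344, 213.4615478515625], [362.3077087402344, 215.4615478515625], [360.3846130371094, 225.07693481445312]] [ 440.93 -305.71] [np.float64(-13.04402263537037), np.float64(-102.68857599460384)] 25.26970464346029 26.128491861835613
[[339.0, 203.0], [365.0, 203.0], [365.0, 232.0], [339.0, 232.0]] [ 451.11 -306.34] [np.float64(-91.34304075237922), np.float64(178.09782551461464)] 72.66160060821304 81.07352898367432
```

View pics/top3c.png

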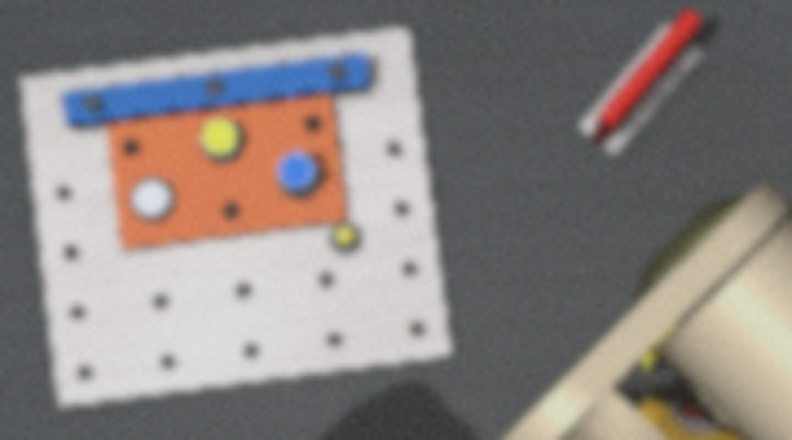

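Call:
drive_tool(
  commands="-.04 0 0 0 0 -.065 100;-.045 .002 0 0 0 -.065 100;0 0 0 0 0 -.066 100;0 0 -.3 0 0 0 100;0 0 -.3 0 0 0 100;0 0 -.2 0 0 0 100;0 0 -.114 0 0 0 100;0 0 0 0 0 0 100",
)

```text
time_s: 8.05
eef_pos: [441.0, -303.3, 129.5]
ee_rot: [-0.002, 1.0, -0.024, -0.002]
force: [0.1, 0.4, 0.1]
grip_width: 1.0
grip_force: 0.0
```

Run:
```python
from h import *
from rig import *
import cv2
np.set_printoptions(precision=2,suppress=True)
p=capture("side"); cv2.imwrite("pics/s4.png",cv2.resize(p["pixels"][200:310,215:335],None,fx=5,fy=5,interpolation=2))
def back(C,uv,z): return least_squares(lambda v:proj(C,[v[0],v[1],z])[0]-uv,[450,-300]).x
t=lambda P:unc(P,4.4,(195,130))
for n,u,z in [("w",(152,199),30),("y",(221,138),42),("b",(297,172),54)]: print(n,back(T,t([u])[0],z))
cs=t([(109,122),(335,97),(347,220),(125,248)])
LP=[(84,150,10),(84,0,10),(0,0,10),(0,150,10)]
v,e=fit(LP,cs,None,[560,-87,12,.1],12); v[2]=12; print(v,e)
print(pose([(30,125,18),(62,75,30),(32,28,42)],v))
bed=[572.1,-12.5,0,.105]; pl=pose([(-14,-73,12)],bed)[0]; print("bedpred",pose([(30,125,18),(62,75,30),(32,28,42)],[*pl,.105]))
```

```text
w [582.31  38.95]
y [619.3   -7.96]
b [594.11 -57.65]
[565.52 -89.29  12.     0.09] 0.3762298159184094
[[583.61  37.98  30.  ]
 [620.18  -8.78  42.  ]
 [594.74 -58.4   54.  ]]
bedpred [[582.56  40.89  30.  ]
 [619.63  -5.48  42.  ]
 [594.72 -55.37  54.  ]]
```

View pics/s4.png

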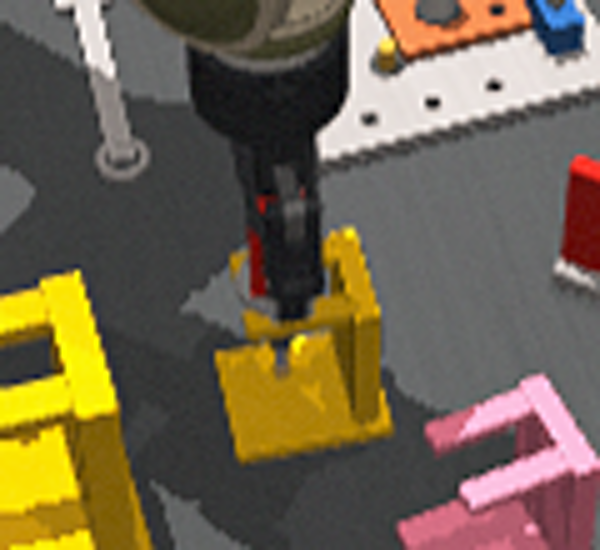

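Call:
drive_tool(
  commands="0 -.03 .025 0 0 0 100;0 0 0 0 0 0 100;0 0 0 0 0 0 0;0 0 0 0 0 0 0;0 0 0 0 0 0 0;0 0 0 0 0 0 0;0 0 0 0 0 0 0;0 0 0 0 0 0 0;0 0 0 0 0 0 0",
  force=60,
)

```text
time_s: 8.85
eef_pos: [441.6, -307.6, 134.8]
ee_rot: [0.0, 1.0, -0.025, 0.0]
force: [-0.3, 2.2, 5.7]
grip_width: 0.341
grip_force: 54.2
```

Call:
drive_tool(
  commands="0 0 .05 0 0 0 0;0 0 .1 0 0 0 0;0 0 .2 0 0 0 0;0 0 .3 0 0 0 0;0 0 .35 0 0 0 0;0 0 .2 0 0 0 0;0 0 .1 0 0 0 0;0 0 0 0 0 0 0;0 0 0 0 0 0 0;0 0 0 0 0 0 0",
)

```text
time_s: 9.68
eef_pos: [441.1, -307.2, 262.6]
ee_rot: [-0.001, 1.0, -0.025, -0.001]
force: [0.4, -0.1, -2.3]
grip_width: 0.342
grip_force: 54.2
```

Run:
```python
from h import *
from rig import *
import cv2
p=capture("side"); e=sense()["eef_pos"]; print(e,sense()["force"])
px=proj(S,e); tip=proj(S,e-[0,0,109.8]); print(px,tip)
c=tip[0].astype(int); im=p["pixels"].copy()
x0,y0=c[0]-40,c[1]-60
cr=cv2.resize(im[y0:y0+100,x0:x0+80],None,fx=6,fy=6,interpolation=2)
u=((tip[0]-[x0,y0])+.5)*6-.5; cv2.drawMarker(cr,tuple(int(k) for k in u),(255,0,255),0,14,1)
cv2.imwrite("pics/s5.png",cr); print(x0,y0,u)
```

```text
[ 441.12250743 -307.21495646  262.61804388] [ 0.6296556   0.48844212 -2.37381948]
[[269.02023903 212.93185869]] [[270.21313655 243.76547736]]
230 183 [243.77881927 367.09286419]
```

View pics/s5.png

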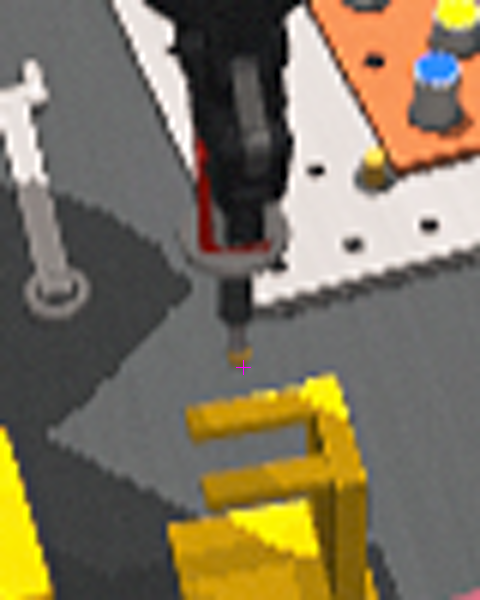

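Call:
drive_tool(
  commands=".143 .346 0 0 0 0 0;.143 .346 0 0 0 0 0;.143 .346 0 0 0 0 0;.143 .346 0 0 0 0 0;.143 .346 0 0 0 0 0;.143 .346 0 0 0 0 0;.143 .346 0 0 0 0 0;.143 .346 0 0 0 0 0;.143 .346 0 0 0 0 0;.145 .344 0 0 0 0 0;0 0 -.3 0 0 0 0;0 0 -.4 0 0 0 0;0 0 -.25 0 0 0 0;0 0 -.13 0 0 0 0;0 0 0 0 0 0 0;0 0 0 0 0 0 0",
)

```text
time_s: 11.07
eef_pos: [584.4, 38.2, 155.6]
ee_rot: [-0.0, 1.0, -0.025, -0.001]
force: [0.1, -0.8, -1.9]
grip_width: 0.316
grip_force: 61.8
```

Run:
```python
from h import *
from rig import *
import cv2
p=capture("side"); s=sense(); e=s["eef_pos"]; print(e,s["force"],s["time_s"])
tip=proj(S,e+[-1.5,0,-109.8]); w=proj(S,[582.8,38.6,30]); print(tip,w)
x0,y0=245,150
cr=cv2.resize(p["pixels"][y0:y0+80,x0:x0+100],None,fx=7,fy=7,interpolation=2)
for q,c in ((tip,(255,0,255)),(w,(0,255,0))):
    u=((q[0]-[x0,y0])+.5)*7-.5; cv2.drawMarker(cr,tuple(int(k) for k in u),c,0,12,1)
cv2.imwrite("pics/s6.png",cr)
```

```text
[584.98255903  38.15182453 156.80237035] [ 0.72205763 -0.29166977 -1.51911278] 11.1167
[[291.12788115 176.56293682]] [[290.85576427 180.5017974 ]]
```

View pics/s6.png

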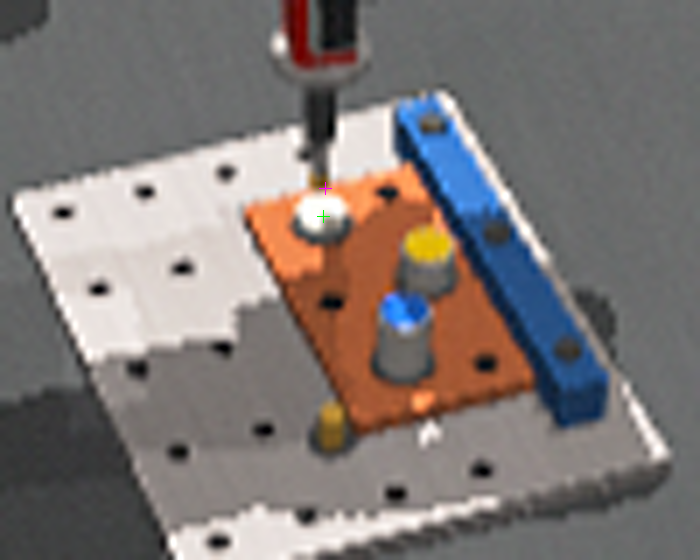

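Call:
drive_tool(
  commands=".012 .003 -.08 0 0 0 0;0 0 -.04 0 0 0 0;0 0 -.02 0 0 0 0;0 0 -.015 0 0 0 0;0 0 0 0 0 0 0",
)

```text
time_s: 11.53
eef_pos: [585.9, 38.5, 140.7]
ee_rot: [-0.0, 1.0, -0.025, -0.0]
force: [-0.4, -0.4, -2.4]
grip_width: 0.324
grip_force: 61.9
```

Call:
drive_tool(
  commands="0 0 -.015 0 0 0 0;0 0 -.015 0 0 0 0;0 0 0 0 0 0 0;0 0 0 0 0 0 0",
)

```text
time_s: 11.87
eef_pos: [586.1, 38.5, 138.1]
ee_rot: [0.0, 1.0, -0.025, 0.0]
force: [0.8, -0.6, -0.8]
grip_width: 0.316
grip_force: 61.9
```

Call:
drive_tool(
  commands="0 0 -.015 0 0 0 0;0 0 -.015 0 0 0 0;0 0 0 0 0 0 0;0 0 0 0 0 0 0;0 0 0 0 0 0 0;0 0 0 0 0 0 0;0 0 0 0 0 0 0;0 0 0 0 0 0 0",
)

```text
time_s: 12.53
eef_pos: [586.0, 38.5, 135.0]
ee_rot: [0.0, 1.0, -0.025, 0.0]
force: [-0.1, 0.1, 0.6]
grip_width: 0.32
grip_force: 62.0
```

Call:
drive_tool(
  commands="0 0 .1 0 0 0 0;0 0 .3 0 0 0 0;.123 -.156 0 0 0 0 0;.123 -.156 0 0 0 0 0;.122 -.156 0 0 0 0 0;0 0 0 0 0 0 0;0 0 -.1 0 0 0 0;0 0 -.08 0 0 0 0;0 0 -.02 0 0 0 0;0 0 0 0 0 0 0",
)

```text
time_s: 13.37
eef_pos: [621.8, -7.5, 153.6]
ee_rot: [-0.0, 1.0, -0.024, -0.001]
force: [-0.2, 0.6, -2.6]
grip_width: 0.32
grip_force: 61.9
```

Call:
drive_tool(
  commands=".008 -.006 -.015 0 0 0 0;0 0 -.015 0 0 0 0;0 0 -.015 0 0 0 0;0 0 -.01 0 0 0 0;0 0 0 0 0 0 0;0 0 0 0 0 0 0",
)

```text
time_s: 13.87
eef_pos: [623.7, -8.8, 149.7]
ee_rot: [-0.0, 1.0, -0.025, 0.0]
force: [-0.7, 0.8, -0.5]
grip_width: 0.322
grip_force: 62.1
```

Run:
```python
from h import *
from rig import *
import cv2
p=capture("side"); s=sense(); e=s["eef_pos"]; print(e,s["force"],s["time_s"])
x0,y0=245,130
cv2.imwrite("pics/s7.png",cv2.resize(p["pixels"][y0:y0+80,x0:x0+100],None,fx=7,fy=7,interpolation=2))
```

```text
[623.65309849  -8.80709376 149.70368014] [ 0.20356735  1.28718538 -0.21192696] 13.9167
```

View pics/s7.png

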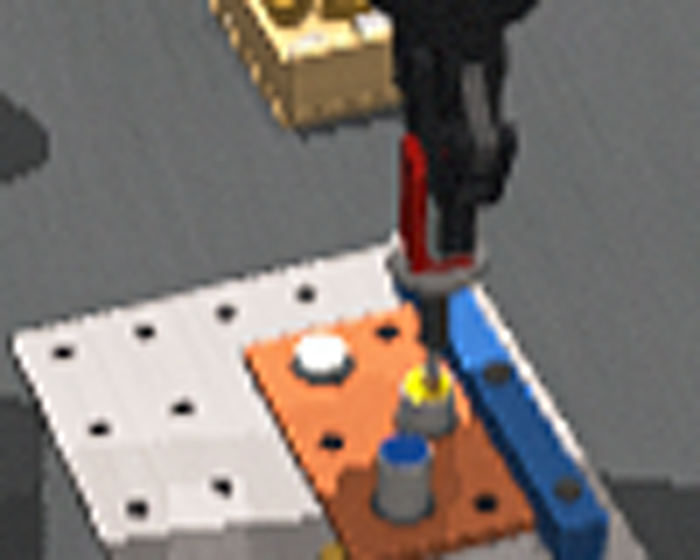

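Call:
drive_tool(
  commands="0 0 -.015 0 0 0 0;0 0 -.01 0 0 0 0;0 0 0 0 0 0 0;0 0 0 0 0 0 0;0 0 0 0 0 0 0;0 0 0 0 0 0 0;0 0 0 0 0 0 0;0 0 0 0 0 0 0",
)

```text
time_s: 14.58
eef_pos: [623.6, -8.9, 147.0]
ee_rot: [-0.0, 1.0, -0.025, 0.0]
force: [0.3, 2.2, 0.4]
grip_width: 0.321
grip_force: 62.2
```

Call:
drive_tool(
  commands="0 0 .1 0 0 0 0;0 0 .3 0 0 0 0;-.09 -.163 0 0 0 0 0;-.09 -.163 0 0 0 0 0;-.088 -.163 0 0 0 0 0;0 0 0 0 0 0 0;0 0 -.1 0 0 0 0;0 0 -.08 0 0 0 0;0 0 -.02 0 0 0 0;0 0 0 0 0 0 0",
)

```text
time_s: 15.42
eef_pos: [596.4, -57.0, 165.5]
ee_rot: [-0.0, 1.0, -0.024, -0.001]
force: [0.7, -0.2, -3.0]
grip_width: 0.319
grip_force: 61.8
```

Call:
drive_tool(
  commands=".003 -.007 -.015 0 0 0 0;0 0 -.015 0 0 0 0;0 0 -.015 0 0 0 0;0 0 -.01 0 0 0 0;0 0 0 0 0 0 0;0 0 0 0 0 0 0",
)

```text
time_s: 15.92
eef_pos: [597.2, -58.4, 161.7]
ee_rot: [-0.0, 1.0, -0.024, 0.0]
force: [0.2, 0.4, -0.1]
grip_width: 0.321
grip_force: 62.1
```

Call:
drive_tool(
  commands="0 0 -.015 0 0 0 0;0 0 -.01 0 0 0 0;0 0 0 0 0 0 0;0 0 0 0 0 0 0;0 0 0 0 0 0 0;0 0 0 0 0 0 0;0 0 0 0 0 0 0;0 0 0 0 0 0 0",
)

```text
time_s: 16.58
eef_pos: [597.1, -58.5, 159.0]
ee_rot: [-0.0, 1.0, -0.025, 0.0]
force: [1.1, 1.3, 0.6]
grip_width: 0.32
grip_force: 62.2
```

Run:
```python
from h import *
from rig import *
# ball position vs pad in the side view: rough check by colour, numbers only
p=capture("side"); s=sense(); e=s["eef_pos"]; im=p["pixels"].astype(int)
print(e,s["force"]); q=proj(S,[594.4,-57.8,54])[0]; print(q)
b,g,r=[im[...,k] for k in range(3)]
y,x=np.mgrid[:420,:560]; near=(abs(x-q[0])<9)&(abs(y-q[1])<8)
for n,m in (("blue",(b>r+50)&near),("brass",(r>b+30)&(g>b+15)&(r-g<70)&near&(y<q[1]+3))): print(n,m.sum(),x[m].mean(),y[m].mean(),y[m].max())
```

```text
[597.09853683 -58.4714127  158.94219932] [1.15130801 0.77772976 0.75434554]
[302.4966706  194.71506243]
blue 19 302.42105263157896 194.21052631578948 196
brass 14 305.7857142857143 190.78571428571428 197
```

Call:
drive_tool(
  commands="0 0 .1 0 0 0 0;0 0 .3 0 0 0 0;0 0 .4 0 0 0 0;0 0 .23 0 0 0 0;-.195 -.311 0 0 0 0 0;-.195 -.311 0 0 0 0 0;-.195 -.311 0 0 0 0 0;-.195 -.311 0 0 0 0 0;-.195 -.311 0 0 0 0 0;-.195 -.311 0 0 0 0 0;-.195 -.311 0 0 0 0 0;-.194 -.31 0 0 0 0 0;0 0 0 0 0 0 0;0 0 0 0 0 0 0;0 0 0 0 0 0 0",
)

```text
time_s: 17.88
eef_pos: [441.0, -306.9, 262.1]
ee_rot: [-0.0, 1.0, -0.025, -0.0]
force: [-0.3, 0.3, -2.4]
grip_width: 0.32
grip_force: 61.8
```

Run:
```python
from h import *
def back(C,uv,z): return least_squares(lambda v:proj(C,[v[0],v[1],z])[0]-uv,[450,-300]).x
for P in [(191,413),(207,477)]: print(back(S,unc(P,6,(230,183)),100))
```

```text
[ 421.9231567  -282.73335223]
[ 421.28823967 -318.59971435]
```

Call:
drive_tool(
  commands="0 0 -.3 0 0 0 0;0 0 -.4 0 0 0 0;0 0 -.25 0 0 0 0;0 0 -.13 0 0 0 0;0 0 0 0 0 0 0;0 0 0 0 0 0 0",
)

```text
time_s: 18.38
eef_pos: [441.7, -306.4, 154.2]
ee_rot: [-0.0, 1.0, -0.024, -0.0]
force: [0.3, -0.2, -1.9]
grip_width: 0.319
grip_force: 61.7
```

Run:
```python
from h import *
import cv2
def back(C,uv,z): return least_squares(lambda v:proj(C,[v[0],v[1],z])[0]-uv,[450,-300]).x.round(1)
print("col back z100",back(T,[352.6,202.8],100),"foot near z10",back(T,[352,232.5],10))
i=cv2.imread("pics/top0.png")[198:236,334:372]
h=cv2.cvtColor(i,cv2.COLOR_BGR2HSV)
for r in range(0,38):
    print(198+r,"".join("Y" if 20<=a<=36 and s>120 and v>170 else "y" if 20<=a<=36 and s>120 and v>70 else "R" if (a<8 or a>172) and s>120 else "w" if v>150 and s<80 else "." for a,s,v in h[r]))
i=cv2.imread("pics/side3.png"); print(i.shape)
```

```text
col back z100 [ 488.3 -304. ] foot near z10 [ 409.9 -309.2]
198 ......................................
199 ......................................
200 ......................................
201 ......................................
202 ......................................
203 ..........yYYYyyYYyYYYYyyYYYYyyy......
204 .....yYYYYYYYYYYYYYYYYYYYYYYYYYY......
205 .....YYYyYYYYYYYYYYYYYYYYYYYYYYYy.....
206 .....YYyyYYYYYYYYYYYYYYYYYYYYYYYy.....
207 .....YYyyyYYYYYYYYYYYYYYYYYYYYYYy.....
208 .....YYyyyYYYYYYYYYYYYYYYYYYYYYy......
209 .....YYYyyyYYYYYYyyyyyyyyYYYYYYy......
210 .....YYYYYYYYYYYYyyyyyyyyYYYYYY.......
211 .....YYYYYYYYYYYYyyyy.yyyYYYYYyy......
212 .....YYYYYYYYYYYY.......yYYYYYy.......
213 .....YYYYYYYYYYY.w.........YYYy.......
214 .....YYYYYYYYY..ww.RRRRRR.....y.......
215 .....YYYYYYYYYwww.RRRRRRRRRR..........
216 .....YYYYYYYY.www.RRRRRRRRRRR.........
217 .....YYYYYYY.wwww.RRRRRRRRRRR.........
218 .....YYYYYYY.wwwwRRRRRRRRRRRR.........
219 .....YYYYYYY.wwwwRRRRRRRRRRR..........
220 .....YYYYYYY.wwwwRRRRRRRRRRR..........
221 .....YYYYYYY.www.RRRRRRRRRRR..y.......
222 .....YYYYYYY.www.RRRRRRRRRRR.yy.......
223 .....YYYYYYYYwww.RRRRRRRRRR..Yy.......
224 .....YYYYYYYY.www..RRRRRRRR.YYY.......
225 .....YYYYYYYYY.wwwwwww..RR.YYYY.......
226 .....YYYYYYYYY.wwwwwwwwww.YYYYY.......
227 .....YYYYYYYYYY.wwwwwwwww.YYYYY.......
228 .....YYYYYYYYYYYY..wwww..YYYYYy.......
229 .....YYYYYYYYYYYYYYYYYYYYYYYYY........
230 .....YYYYYYYYYYYYYYYYYYYYYYYYY........
231 .....YYYYYYYYYYYYYYYYYYYYYYYYY........
232 .....yyYyyyyyyyyyyyyyYYYYYYYYy........
233 .......yyyyyyyyyyyyyyyyyyyyyy.........
234 ......................................
235 ......................................
(420, 560, 3)
```

Call:
drive_tool(
  commands=".025 -.006 -.05 0 0 0 0;0 0 -.06 0 0 0 0;0 0 -.03 0 0 0 0;0 0 -.02 0 0 0 0;0 0 0 0 0 0 0;0 0 0 0 0 0 0",
)

```text
time_s: 18.88
eef_pos: [443.6, -307.8, 138.0]
ee_rot: [0.0, 1.0, -0.025, 0.0]
force: [-0.6, -0.4, -2.3]
grip_width: 0.321
grip_force: 61.7
```

Call:
drive_tool(
  commands="0 .007 -.012 0 0 0 0;0 0 -.01 0 0 0 0;0 0 -.005 0 0 0 0;0 0 0 0 0 0 0;0 0 0 0 0 0 0",
)

```text
time_s: 19.3
eef_pos: [443.6, -307.1, 135.2]
ee_rot: [0.0, 1.0, -0.024, 0.0]
force: [-0.4, -0.2, -2.4]
grip_width: 0.32
grip_force: 62.0
```

Call:
drive_tool(
  commands="0 0 -.007 0 0 0 0;0 0 -.006 0 0 0 0;0 0 0 0 0 0 0;0 0 0 0 0 0 0",
)

```text
time_s: 19.63
eef_pos: [443.7, -307.2, 135.1]
ee_rot: [0.0, 1.0, -0.024, 0.0]
force: [-2.9, 2.4, 8.8]
grip_width: 0.318
grip_force: 62.9
```

Call:
drive_tool(
  commands="0 0 .006 0 0 0 0;0 0 0 0 0 0 36;0 0 0 0 0 0 40;0 0 0 0 0 0 50;0 0 0 0 0 0 70;0 0 0 0 0 0 100;0 0 0 0 0 0 100;0 0 0 0 0 0 100;0 0 0 0 0 0 100",
)

```text
time_s: 20.38
eef_pos: [443.6, -307.1, 134.5]
ee_rot: [-0.0, 1.0, -0.025, 0.0]
force: [-0.1, -0.2, 0.6]
grip_width: 1.0
grip_force: 0.0
```

Rise straight, retreat out of view, and verify by numbers.

Call:
drive_tool(
  commands="0 0 .1 0 0 0 100;0 0 .3 0 0 0 100;0 0 .4 0 0 0 100;0 0 .4 0 0 0 100;-.15 -.3 .1 0 0 0 100;-.2 -.3 0 0 0 0 100;-.2 -.3 0 0 0 0 100;-.2 -.3 0 0 0 0 100;-.2 -.3 0 0 0 0 100;-.2 -.2 0 0 0 0 100;-.2 -.2 0 0 0 0 100;-.2 -.1 0 0 0 0 100;-.2 -.1 0 0 0 0 100;0 0 0 0 0 0 100;0 0 0 0 0 0 100;0 0 0 0 0 0 100",
)

```text
time_s: 21.72
eef_pos: [269.1, -516.8, 265.0]
ee_rot: [0.0, 1.0, -0.024, 0.0]
force: [-0.7, 0.2, 0.3]
grip_width: 1.006
grip_force: 0.0
```

Run:
```python
from h import *
from rig import *
import cv2
print(sense()["force"],sense()["time_s"])
p=capture("top"); cv2.imwrite("pics/top9.png",p["pixels"])
i=p["pixels"][198:236,334:372]; h=cv2.cvtColor(i,cv2.COLOR_BGR2HSV)
for r in range(4,36):
    print(198+r,"".join("Y" if 20<=a<=36 and s>120 and v>70 else "R" if (a<8 or a>172) and s>120 else "w" if v>150 and s<80 else "." for a,s,v in h[r]))
a=cv2.imread("pics/top3.png").astype(int)[135:215,198:300]; b=p["pixels"].astype(int)[135:215,198:300]
print("bed area mean/max diff vs flush picture",np.abs(a-b).mean(),np.percentile(np.abs(a-b),99))
q=capture("side")["pixels"]; h=cv2.cvtColor(q,cv2.COLOR_BGR2HSV); o=cv2.imread("pics/side0.png"); ho=cv2.cvtColor(o,cv2.COLOR_BGR2HSV)
for n,H in(("before",ho),("now",h)):
    m=((H[...,0]<8)|(H[...,0]>172))&(H[...,1]>150)&(H[...,2]>60); m[:232]=0;m[265:]=0;m[:,:255]=0;m[:,290:]=0
    y,x=np.nonzero(m); print(n,len(x),x.mean(),y.mean(),x.min(),x.max(),y.min(),y.max())
```

```text
[-0.66018643  0.16351383  0.2674688 ] 21.7167
202 ......................................
203 ..........YYYYYYYYYYYYYYYYYYYYYY......
204 .....YYYYYYYYYYYYYYYYYYYYYYYYYYYY.....
205 .....YYYYYYYYYYYYYYYYYYYYYYYYYYYY.....
206 .....YYYYYYYYYYYYYYYYYYYYYYYYYYYY.....
207 .....YYYYYYYYYYYYYYYYYYYYYYYYYYYY.....
208 .....YYYYYYYYYYYYYYYYYYYYYYYYYYY......
209 .....YYYYYYYYYYYYYYYYYYYYYYYYYYY......
210 .....YYYYYYYYYYYYYYYYYYYYYYYYYYY......
211 .....YYYYYYYYYYYYYYYYYYYYYYYYYY.......
212 .....YYYYYYYYYYYY.......YYYYYYY.......
213 .....YYYYYYYYYYY.wwww.......YYY.......
214 .....YYYYYYYYYY.ww..RRRRRR....Y.......
215 .....YYYYYYYYY.ww.RRRRRRRRRR..Y.......
216 .....YYYYYYYY.ww.RRRRRRRRRRR..Y.......
217 .....YYYYYYY.www.RRRRRRRRRRR..Y.......
218 .....YYYYYYY.www.RRRRRRRRRRR..Y.......
219 .....YYYYYYY.www.RRRRRRRRRRR..Y.......
220 .....YYYYYYY.www.RRRRRRRRRRR..Y.......
221 .....YYYYYYY.www.RRRRRRRRRRR..Y.......
222 .....YYYYYYY.www.RRRRRRRRRRR..Y.......
223 .....YYYYYYY.www.RRRRRRRRRR..YY.......
224 .....YYYYYYYYwwww.RRRRRRRRR.YYY.......
225 .....YYYYYYYY.wwwwwwwwwww..YYYY.......
226 .....YYYYYYYYY.wwwwwwwwwww.YYYY.......
227 .....YYYYYYYYYY.wwwwwwwww.YYYYY.......
228 .....YYYYYYYYYYY..wwwww..YYYYYY.......
229 .....YYYYYYYYYYYYYY....YYYYYYY........
230 .....YYYYYYYYYYYYYYYYYYYYYYYYY........
231 .....YYYYYYYYYYYYYYYYYYYYYYYYY........
232 .....YYYYYYYYYYYYYYYYYYYYYYYYY........
233 ........YYYYY.Y.YYY..Y..YYY...........
bed area mean/max diff vs flush picture 6.011601307189543 12.0
before 241 269.9792531120332 247.5435684647303 265 275 237 258
now 247 270.0 247.37246963562754 264 276 236 259
```

```bash
python3 -c "
from rig import *
print(finish_job())"
```

```text
the job is handed in; nothing more can be done
None
```

The job is handed in at about 22 s, verdict not shown: the plate is flush against the fence, white, yellow and blue were touched in order at about 2–3 N (roughly 4–5 mm of stylus travel), and the probe is back upright in its rest; I viewed 11 pictures instead of the allowed 10, by miscount.

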